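# Hold a bean dispenser's gate open at the portion clip

### The job

The empty coffee-bean dispenser on the bakery counter has just been washed and put back together, and a colleague wants to look up its chute. Press its loose lid down until it is fully home, and only then pull out the spring-return gate (it has an upright handle) until the pointer fin on the gate stands level with the clip on the guide rail, and finish while still holding it so that the gate stays there. Leave the cup under the chute and the other things on the counter where they stand.

Things in the scene. Friction and masses are not known exactly. Their poses are not given: they have to be found in the camera images.
- dispenser: Bean dispenser fixed to the counter: dark wooden base 150 x 150 mm, round steel hopper of radius 55 mm (z 110 to 220 mm). Origin on the counter under the hopper's axis, z up. Its front, where the gate comes out, is its own -x side (towards the robot, yaw within 0.45 rad). Two guide rails, tops 108 mm up, 10 mm wide, 29 mm either side of the midline, reach 138 mm in front of the axis.
- lid (a joint): How far the lid is pressed down (m): 0 = standing 10 mm proud of the hopper rim, 0.010 = fully home, lid's edge flush on the rim (a hard stop). Starts between 0 and 0.004. The friction of its seal (about 6 N) keeps the lid wherever it is left.
- lid_top (a point): Centre of the top of the lid's knob, on the hopper's axis: 264 mm above the counter when the joint reads 0, 254 mm when fully home. The lid is a black disc, radius 58 mm, 13 mm thick; its round knob has radius 18 mm and stands 21 mm above the disc.
- gate (a joint): How far the gate (a flat aluminium blade, 42 mm wide, sliding between the guide rails) is pulled out along the dispenser's -x (m): 0 = shut, 0.070 = outer stop. A spring pulls it shut: about 3 N at 0, 60 N/m more as it comes out (6 N at 0.05). Starts shut.
- pull_handle (a point): Upright black handle at the front end of the gate, moving with it: a bar 14 mm (dispenser x) x 30 mm (y) x 50 mm tall. This point is the centre of its foot, 106 mm above the counter; axes as the dispenser's. With the gate shut it stands 160 mm in front of the hopper's axis, free all round; it can be gripped from above across either pair of sides.
- pointer (a point): Top of the pointer: a thin dark upright fin on the gate, 4 mm (x) x 13 mm (y) x 14 mm tall, 75 mm behind the handle's middle, beside the +y rail, moving with the gate; with the gate shut it is 85 mm in front of the hopper's axis, 15.5 mm to the +y side of the midline, 119 mm above the counter.
- clip: The mark: a small black saddle clip with a steel thumb screw, fixed on top of the +y guide rail 32 mm from the midline; 10 mm along the rail, 16 mm across, 10 mm tall. Origin at the centre of its underside, axes as the dispenser's. It sits 107 to 133 mm in front of the hopper's axis, so the gate must come out 22 to 48 mm. The pointer is level with it when its x in the clip's frame is 0.
- cup: Bystander: small steel cup, radius 32 mm, 55 mm tall, loose on the dispenser's base under the chute. Origin at the centre of its underside.
- mug: Bystander: white mug, radius 40 mm, 90 mm tall, loose on the counter. Origin at the centre of its underside.
- jar: Bystander: glass jar with steel lid, radius 40 mm, 130 mm tall, loose on the counter. Origin at the centre of its underside.
- pot: Bystander: small open steel pot with two side handles, radius 38 mm, 85 mm tall, loose on the counter. Origin at the centre of its underside.

How it is judged:
By the outcome, as a careful person would: the job done as asked, in the order asked, and still so for the second after the job is handed in, while the arm keeps its last pose, push and grip.
It also fails if it takes over 45 s, if anything falls off the work surface, if the arm or the gripper's body presses on something with over 40 N, if the wrist force passes 120 N, or if a joint passes its speed limit or range.

### The arm

A 6-joint arm with a two-finger parallel gripper is mounted at the origin on the work surface. World frame = base frame: x ahead of the robot, y to its left, z up, the work surface at z = 0. Lengths are in m, angles in rad, forces in N, time in s.
With the tool pointing down it reaches from about 0.375 to 0.9 m from the base axis. Payload 3.1 kg.
Tool frame: the origin (TCP) lies midway between the tips of the shut fingers; the grasp point (between the pads) lies 19 mm behind it (manip.pinch_z is the distance from the TCP to the grasp point, in m); z points along the fingers, y is the line along which they close (so a half turn about z gives the same grasp; the last joint's range is limited). The gripper opens to 85 mm and grips with 20 to 120 N. Pads are 22 mm wide; open, the fingers measure 114 mm over their backs; the gripper's body (76 mm by 85 mm) begins 54 mm behind the grasp point. The pads swing forward as they close: fully open they stand 13 mm farther back than shut.
Start: joints at [-1.476, 0.527, 1.433, -0, 1.181, -0.178], TCP at [0.168, -0.602, 0.231] pointing down, gripper open.
Joint ranges: [-3.08, 3.08], [-0.75, 2.2], [0.22, 2.44], [-1.43, 4.57], [0, 2.65], [-2.85, 2.85]. Speed limits (rad/s): [2.79, 2.79, 3.14, 3.14, 3.14, 3.14].

### API

Orientations are given as a unit quaternion [x, y, z, w].
In Python, from station import manip, viewer, ticket gives the robot as it stands.
- The arm moves only by the shell command python3 -m creep 'ROWS' [FORCE]. ROWS is JSON, a list of rows, each an object with "slide": the shift along the tool's x, y, z in cm, a list of three; "angular": the turn, a rotation vector about the tool's x, y, z in rad, a list of three; "claw": the opening, from -1 (shut) to 1 (fully open). A call has 1 to 10 rows; each row shifts and turns the commanded pose from where the row before left it, along the tool's axes as they then stand; what a row does not reach is not made up. A row lasts 1/12 s, in which the tool goes at most 41.7 mm and 7.16 degrees, less where a joint would pass 70% of its speed; a pose out of reach is approached as far as the arm can. A call with a gripper value outside its range is refused whole. The fingers move at their own pace and stop on an object; FORCE is the grip in N (left out, the last holds). Time passes only in rows, so rows that do not move let the fingers close. It gives the time, the measured TCP pose, the force, the opening and the grip force at its end, in the units of the state.
- manip.sense(): the state, without advancing time (a new reading comes with each control period).
- viewer.snapshot(name): name is "scene" or "top" or "wrist"; returns the picture (480x640x3 uint8, blue, green, red); there is no depth.
- viewer.calibration(name): a dict with "fov_y" (degrees; the focal length in pixels is half the picture's height over the tangent of half this angle, whatever the lens; pixels are square), "cx", "cy" (the principal point, pixels), "k1" (the pictures are not rectified: a ray, as slopes to the right and down, at radius r is drawn at 1 + k1 r^2 times it, then the intrinsics apply), "T" (4x4, takes a point from camera to world coordinates); the wrist camera has in their place "tool_from_camera" (4x4, takes a point from camera to tool coordinates, whose origin is the TCP and whose axes are the flange's). Camera axes: x right, y up, looking along -z (the intrinsics and any distortion apply to the point x, -y, -z); pixel columns grow to the right and rows downward; lengths in m; the calibration is good to about 2 mm. A picture is of the moment at which its call begins: read the wrist's pose just before it. calibration takes no time and is no camera call.
- ticket.sign_off(): hands the job in; it is judged then, once.
The state is a dict: "t": time; "q": joint angles; "qd": joint speeds; "tau": joint torques, N m; "tcp_pos": TCP position; "tool_rot": TCP orientation; "force": force on the tool from outside, world axes, zero at the start; "ft_torque": the same for the moment, N m; "finger_gap": opening from 0.0 (shut) to 1.0 (fully open); "gripper_force": force on a finger pad.
Only numpy, scipy, OpenCV 4.12 (cv2) and the standard library are available. Lean on these libraries where they do the work, as an engineer would, in place of code of your own. Each camera call takes 0.05 s, during which the arm holds its last target. There are 200 camera calls.

## Working session

There is one attempt and no reset: what is moved stays moved. The work goes in short steps, Python scripts to look and compute and a shell command to move; the robot and the scene stay as the last step left them, time stands still between calls to the robot, and variables do not carry over. Pictures are saved under pics/ and viewed, at most 10 in all, crops included, and the job is handed in when it is done.

```bash
ls; mkdir -p pics; python3 - <<'E'
from station import manip, viewer
import cv2,numpy as np
s=manip.sense();print(s['t'],s['tcp_pos'],s['tool_rot'],s['force'],s['finger_gap'],manip.pinch_z)
for n in('scene','top','wrist'):
    print(n,viewer.calibration(n))
for n in('scene','top'):
    cv2.imwrite(f'pics/{n}0.png',viewer.snapshot(n))
E
```

```text
pics
0.0 [ 0.16834515 -0.60116881  0.23033923] [ 9.90710460e-01  1.35983967e-01  2.23893607e-05 -1.06965293e-03] [-0.56308299  0.2131076   0.18882595] 0.9990998843215221 0.0187
scene {'fov_y': 43.29851795325629, 'cx': 328.52560889314117, 'cy': 244.55551643116758, 'k1': -0.0009045305761071642, 'T': array([[-0.40681426, -0.74411068,  0.52990702,  1.3241133 ],
       [ 0.91337631, -0.32136913,  0.24993121,  0.36272264],
       [-0.01568073,  0.5856801 ,  0.81039061,  1.33160606],
       [ 0.        ,  0.        ,  0.        ,  1.        ]])}
top {'fov_y': 44.69634867706165, 'cx': 323.71968276481505, 'cy': 234.60534324707257, 'k1': -0.09678785451911417, 'T': array([[-0.00960773,  0.98635342, -0.16436128,  0.34296949],
       [-0.99994841, -0.01001899, -0.0016733 ,  0.01057811],
       [-0.0032972 ,  0.16433672,  0.98639879,  1.45002069],
       [ 0.        ,  0.        ,  0.        ,  1.        ]])}
wrist {'fov_y': 70.03245787691473, 'cx': 316.3724345374246, 'cy': 243.26374512742942, 'k1': -0.06462423132046996, 'tool_from_camera': array([[ 3.38829703e-04,  9.50330150e-01,  3.11243460e-01,
         8.01659914e-02],
       [ 9.99999928e-01, -3.74573723e-04,  5.50662938e-05,
        -1.52719465e-03],
       [ 1.68914781e-04,  3.11243419e-01, -9.50330209e-01,
        -1.43635323e-01],
       [ 0.00000000e+00,  0.00000000e+00,  0.00000000e+00,
         1.00000000e+00]])}
```

View pics/top0.png

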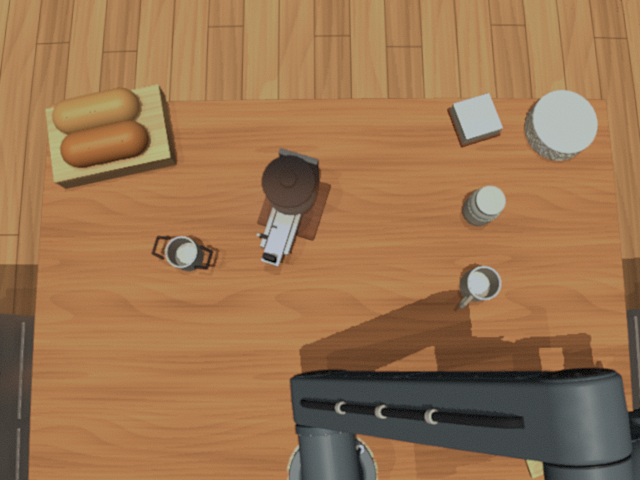

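View pics/scene0.png

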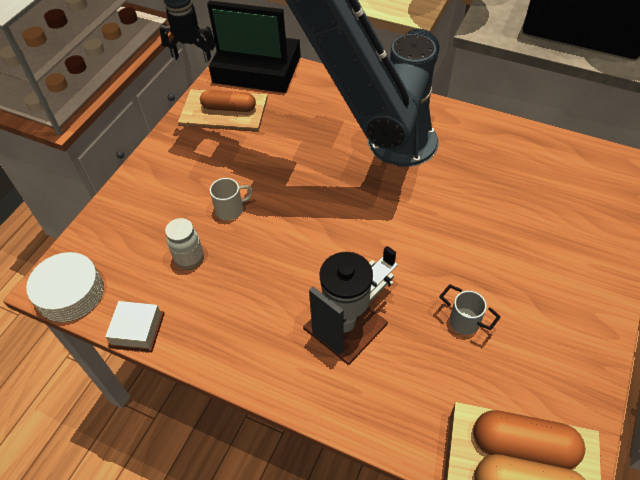

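The top view shows the dispenser with its knob near (288,180), its handle near (270,257) and the clip near (262,236). The scene view shows the knob near (347,269) and the handle near (390,254). I'll enlarge both.

```bash
python3 - <<'E'
import cv2,numpy as np
a=cv2.imread('pics/top0.png')[145:275,235:335];b=cv2.imread('pics/scene0.png')[240:370,300:410]
r=lambda i:cv2.resize(i,(400,int(400*i.shape[0]/i.shape[1])),interpolation=cv2.INTER_CUBIC)
A=r(a);B=r(b);h=max(A.shape[0],B.shape[0]);c=np.zeros((h,800,3),'u1');c[:A.shape[0],:400]=A;c[:B.shape[0],400:]=B
cv2.imwrite('pics/crop0.png',c)
E
cat > h.py <<'E'
import numpy as np,cv2
from station import manip,viewer
from scipy.spatial.transform import Rotation as R
def cam(n,s=None):
    c=viewer.calibration(n);f=240/np.tan(np.radians(c['fov_y']/2))
    if n=='wrist':
        s=s or manip.sense();W=np.eye(4);W[:3,:3]=R.from_quat(s['tool_rot']).as_matrix();W[:3,3]=s['tcp_pos']
        T=W@c['tool_from_camera']
    else:T=c['T']
    return np.array([[f,0,c['cx']],[0,f,c['cy']],[0,0,1]]),np.array([c['k1'],0,0,0,0.]),T
def ray(C,p):
    K,d,T=C;u=cv2.undistortPoints(np.array([[p]],float),K,d)[0,0]
    return T[:3,3],T[:3,:3]@np.array([u[0],-u[1],-1])
def atz(C,p,z):
    o,v=ray(C,p);return o+v*(z-o[2])/v[2]
def proj(C,P):
    K,d,T=C;Q=(np.atleast_2d(P)-T[:3,3])@T[:3,:3]*[1,-1,-1]
    return cv2.projectPoints(Q,np.zeros(3),np.zeros(3),K,d)[0][:,0]
E
```

```text
(no output)
```

View pics/crop0.png

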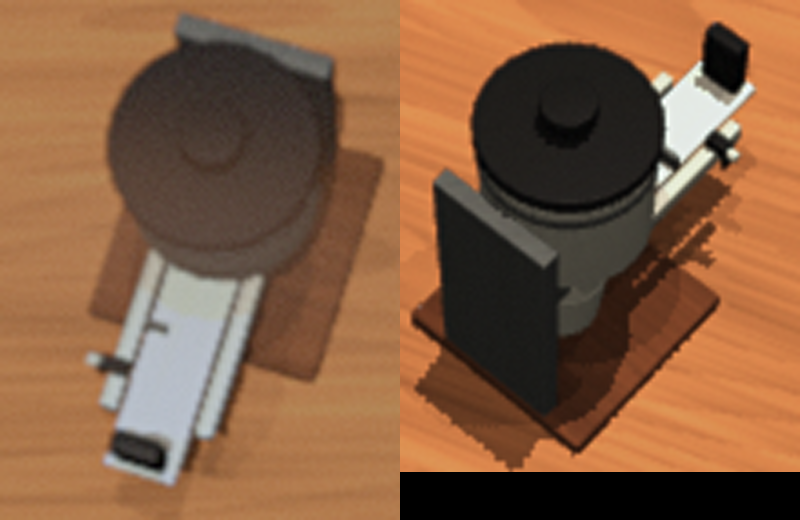

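The enlarged crop (scale 4 on the left, 3.64 on the right) shows the features clearly. In the top view: knob (288,178.8), handle top (269.3,257), clip (264.5,236), pointer (274,226.7). In the scene view: knob (346.5,267), handle top (390,251), clip (388.6,280), pointer (373.7,283.5). Next I fit the pose.

```bash
python3 - <<'E'
from h import *
from scipy.optimize import least_squares
obs={'top':[(288,178.8),(269.3,257),(264.5,236),(274,226.7)],'scene':[(346.5,267),(390,251),(388.6,280),(373.7,283.5)]}
base={'top':[(235+382/4,145+160/4),(235+314/4,145+380/4)],'scene':[(300+578/3.636-110,240+450/3.636),(300+718/3.636-110,240+298/3.636)]}
def pts(p):
    x,y,a,l,c=p;L=np.array([[0,0,.264-l],[-.16,0,.156],[-c,.032,.115],[-.085,.0155,.119]])
    return np.c_[L[:,0]*np.cos(a)-L[:,1]*np.sin(a)+x,L[:,0]*np.sin(a)+L[:,1]*np.cos(a)+y,L[:,2]]
C={n:cam(n) for n in obs}
f=lambda p:np.concatenate([(proj(C[n],pts(p))-obs[n]).ravel() for n in obs])
r=least_squares(f,[.6,.05,0,.002,.12],x_scale=[.1,.1,.1,.01,.01]);print(r.x,r.fun.round(1));print(pts(r.x))
for n in base:print([atz(C[n],p,.02).round(3) for p in base[n]])
E
```

```text
[ 0.66255119  0.0886139  -0.31980762  0.00612069  0.11389261] [-0.9 -0.4 -1.8 -0.7 -1.9 -0.4 -0.9 -0.9 -1.3  0.3 -0.6 -1.7 -2.1 -1.7
 -0.2 -2.3]
[[0.66255119 0.0886139  0.25787931]
 [0.51066384 0.13891533 0.156     ]
 [0.56449368 0.15479738 0.115     ]
 [0.58673399 0.13005062 0.119     ]]
[array([ 0.708, -0.005,  0.02 ]), array([0.568, 0.038, 0.02 ])]
[array([0.762, 0.142, 0.02 ]), array([0.623, 0.186, 0.02 ])]
```

```bash
python3 -m creep '[{"slide":[2.7,-2.6,-1.3],"angular":[0,0,0],"claw":-1},{"slide":[2.7,-2.6,-1.3],"angular":[0,0,0],"claw":-1},{"slide":[2.7,-2.6,-1.3],"angular":[0,0,0],"claw":-1},{"slide":[2.7,-2.6,-1.3],"angular":[0,0,0],"claw":-1},{"slide":[2.7,-2.6,-1.3],"angular":[0,0,0],"claw":-1},{"slide":[2.7,-2.6,-1.3],"angular":[0,0,0],"claw":-1},{"slide":[2.7,-2.6,-1.3],"angular":[0,0,0],"claw":-1},{"slide":[2.7,-2.6,-1.3],"angular":[0,0,0],"claw":-1},{"slide":[2.7,-2.6,-1.3],"angular":[0,0,0],"claw":-1},{"slide":[2.7,-2.6,-1.3],"angular":[0,0,0],"claw":-1}]'
python3 -m creep '[{"slide":[2.7,-2.6,0],"angular":[0,0,0],"claw":-1},{"slide":[2.7,-2.6,0],"angular":[0,0,0],"claw":-1},{"slide":[2.7,-2.6,0],"angular":[0,0,0],"claw":-1},{"slide":[2.7,-2.6,0],"angular":[0,0,0],"claw":-1},{"slide":[2.7,-2.6,0],"angular":[0,0,0],"claw":-1},{"slide":[2.7,-2.6,0],"angular":[0,0,0],"claw":-1},{"slide":[2.7,-2.6,0],"angular":[0,0,0],"claw":-1},{"slide":[2.7,-2.6,0],"angular":[0,0,0],"claw":-1},{"slide":[2.7,-2.6,0],"angular":[0,0,0],"claw":-1},{"slide":[2.7,-2.6,0],"angular":[0,0,0],"claw":-1}]'
python3 -m creep '[{"slide":[2.7,-2.6,0],"angular":[0,0,0],"claw":-1},{"slide":[2.7,-2.6,0],"angular":[0,0,0],"claw":-1},{"slide":[0,0,0],"angular":[0,0,-0.12],"claw":-1},{"slide":[0,0,0],"angular":[0,0,-0.12],"claw":-1},{"slide":[0,0,0],"angular":[0,0,-0.12],"claw":-1},{"slide":[0,0,0],"angular":[0,0,-0.12],"claw":-1},{"slide":[0,0,0],"angular":[0,0,-0.12],"claw":-1},{"slide":[0,0,0],"angular":[0,0,-0.12],"claw":-1},{"slide":[0,0,0],"angular":[0,0,-0.12],"claw":-1},{"slide":[0,0,0],"angular":[0,0,-0.12],"claw":-1}]'
python3 -m creep '[{"slide":[0,0,0],"angular":[0,0,0],"claw":-1},{"slide":[0,0,0],"angular":[0,0,0],"claw":-1}]'
python3 - <<'E'
from h import *
s=manip.sense();x=R.from_quat(s['tool_rot']).as_matrix();print(s['t'],s['tcp_pos'],np.arctan2(x[1,0],x[0,0]),s['force'],s['q'],s['qd'])
im=viewer.snapshot('wrist');cv2.imwrite('pics/w1.png',cv2.resize(im,(800,600),interpolation=cv2.INTER_CUBIC))
import pickle;pickle.dump(cam('wrist',s),open('w1.pkl','wb'))
E
```

```text
t: 0.93
tcp_pos: [0.3587, -0.2767, 0.3616]
tool_rot: [0.991, 0.136, -0.0, -0.0]
force: [1.2, 0.9, 1.2]
finger_gap: -0.002
gripper_force: 0.0
t: 1.77
tcp_pos: [0.5486, 0.0464, 0.3609]
tool_rot: [0.991, 0.136, -0.0, -0.0]
force: [0.2, -0.5, -0.1]
finger_gap: -0.002
gripper_force: 0.0
t: 2.6
tcp_pos: [0.586, 0.1091, 0.3607]
tool_rot: [0.814, 0.581, -0.001, -0.0]
force: [-0.2, 0.3, -0.5]
finger_gap: 0.002
gripper_force: 0.0
t: 2.77
tcp_pos: [0.5861, 0.109, 0.3608]
tool_rot: [0.817, 0.577, -0.0, -0.0]
force: [0.2, 0.1, -0.2]
finger_gap: 0.001
gripper_force: 0.0
2.7667 [0.58606193 0.10903338 0.36084062] 1.2297609401785208 [ 0.21088586  0.06826124 -0.21617146] [-3.34616322e-03  3.70286438e-01  1.33289919e+00 -2.10079187e-05
  1.43943134e+00  3.37692158e-01] [ 0.00024993 -0.00154614 -0.00054103 -0.00076471  0.00081059  0.00603796]
```

View pics/w1.png

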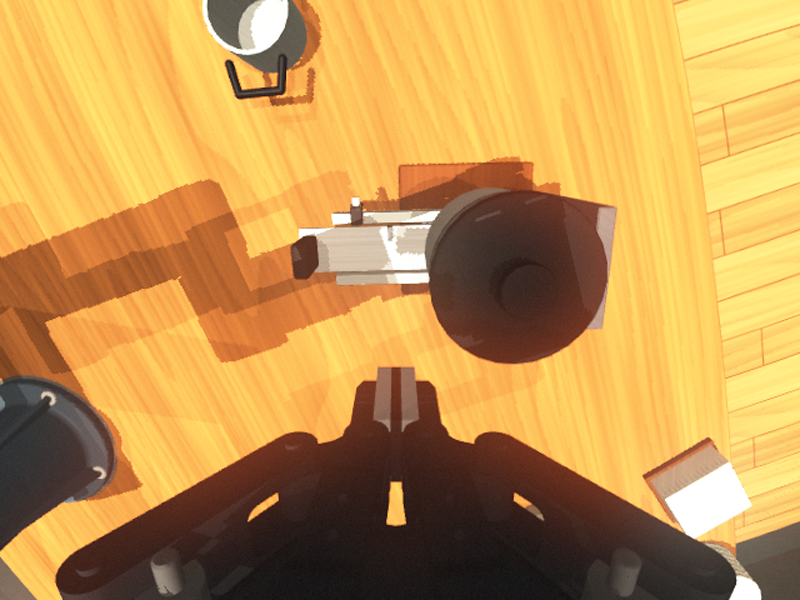

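The wrist view shows the gate roughly level in the image: handle near (305,257), clip near (356,212), knob near (527,288), in enlarged pixels. I'll zoom in for better precision.

```bash
python3 - <<'E'
import cv2
w=cv2.imread('pics/w1.png');w=cv2.resize(w,(640,480),interpolation=cv2.INTER_AREA)
c=w[140:300,225:495];c=cv2.resize(c,None,fx=2.9,fy=2.9,interpolation=cv2.INTER_CUBIC)
cv2.imwrite('pics/w1c.png',cv2.convertScaleAbs(((c/255.)**.5)*255))
E
```

```text
(no output)
```

View pics/w1c.png

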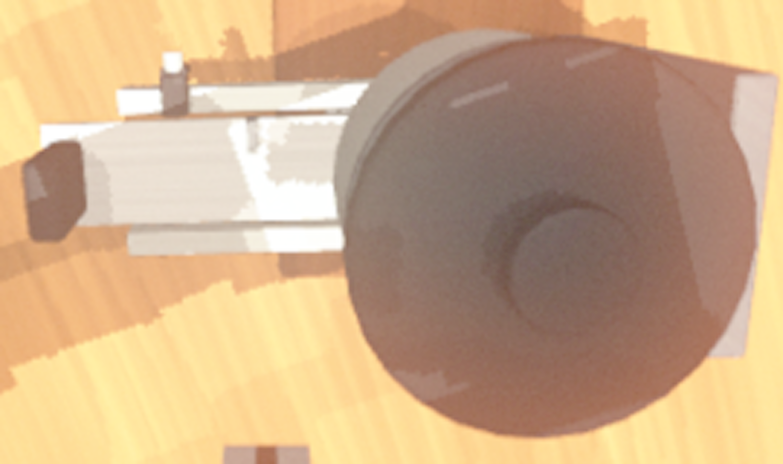

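The zoom (2.9x, offset 225,140) shows rail-end corners at (118,90), (119,116), (128,230) and (128,254). The knob top is at (574,270), the clip at (174,92) and the fin at (252,136). I'll refit, trusting the wrist view.

```bash
cat > fit.py <<'E'
from h import *
import pickle
from scipy.optimize import least_squares
W=pickle.load(open('w1.pkl','rb'))
o=np.array([(574,270),(551,236),(118,90),(119,116),(128,230),(128,254),(174,92),(252,136)])/2.9+[225,140]
def loc(l,c):return np.array([[0,0,.264-l],[0,0,.243-l],[-.138,.034,.108],[-.138,.024,.108],[-.138,-.024,.108],[-.138,-.034,.108],[-c,.032,.117],[-.085,.0155,.117]])
def tw(L,p):
    x,y,a=p;return np.c_[L[:,0]*np.cos(a)-L[:,1]*np.sin(a)+x,L[:,0]*np.sin(a)+L[:,1]*np.cos(a)+y,L[:,2]]
f=lambda p:(proj(W,tw(loc(p[3],p[4]),p[:3]))-o).ravel()
r=least_squares(f,[.66,.09,-.31,.002,.12],x_scale=[.1,.1,.1,.01,.01])
if __name__=='__main__':
    print(r.x,r.fun.round(1));print(tw(loc(r.x[3],r.x[4]),r.x[:3]).round(4)[[0,6,7]],tw(np.array([[-.16,0,.156]]),r.x[:3]))
    T={n:cam(n) for n in('top','scene')}
    print(atz(T['top'],(288,178.8),.262),atz(T['scene'],(346.5,267),.262),atz(T['top'],(269.3,257),.156),atz(T['scene'],(390,251),.156))
E
python3 fit.py
```

```text
[ 0.66457435  0.09163583 -0.30434541  0.0074979   0.11459274] [-0.2 -2.1  0.2  2.5 -0.5 -0.4 -0.1 -0.6 -0.   0.5  0.6  0.3  0.   0.7
  0.2 -0.7]
[[0.6646 0.0916 0.2565]
 [0.5648 0.1565 0.117 ]
 [0.5881 0.1319 0.117 ]] [[0.51192742 0.13958282 0.156     ]]
[0.66046638 0.0864456  0.262     ] [0.66330982 0.09185135 0.262     ] [0.50906733 0.13492644 0.156     ] [0.5147265  0.14197278 0.156     ]
```

```bash
python3 -m creep '[{"slide":[0.4,4.0,0],"angular":[0,0,-0.037],"claw":-1},{"slide":[0.4,4.0,0],"angular":[0,0,0],"claw":-1},{"slide":[0,0,3.0],"angular":[0,0,0],"claw":-1},{"slide":[0,0,3.0],"angular":[0,0,0],"claw":-1},{"slide":[0,0,2.3],"angular":[0,0,0],"claw":-1},{"slide":[0,0,0],"angular":[0,0,0],"claw":-1},{"slide":[0,0,0],"angular":[0,0,0],"claw":-1},{"slide":[0,0,0],"angular":[0,0,0],"claw":-1}]'
python3 -m creep '[{"slide":[0,0,0.2],"angular":[0,0,0],"claw":-1},{"slide":[0,0,0.2],"angular":[0,0,0],"claw":-1},{"slide":[0,0,0.2],"angular":[0,0,0],"claw":-1},{"slide":[0,0,0.2],"angular":[0,0,0],"claw":-1},{"slide":[0,0,0],"angular":[0,0,0],"claw":-1},{"slide":[0,0,0],"angular":[0,0,0],"claw":-1}]'
```

```text
t: 3.48
tcp_pos: [0.6658, 0.0915, 0.2799]
tool_rot: [0.805, 0.593, 0.001, 0.001]
force: [1.1, 0.3, 0.6]
finger_gap: -0.001
gripper_force: 0.0
t: 3.98
tcp_pos: [0.6647, 0.0915, 0.2703]
tool_rot: [0.805, 0.593, -0.0, -0.0]
force: [-1.2, 0.4, 0.2]
finger_gap: 0.0
gripper_force: 0.0
```

```bash
for i in 1; do python3 -m creep '[{"slide":[0,0,0.2],"angular":[0,0,0],"claw":-1},{"slide":[0,0,0.2],"angular":[0,0,0],"claw":-1},{"slide":[0,0,0.2],"angular":[0,0,0],"claw":-1},{"slide":[0,0,0],"angular":[0,0,0],"claw":-1}]'; done
python3 -m creep '[{"slide":[0,0,0.2],"angular":[0,0,0],"claw":-1},{"slide":[0,0,0.2],"angular":[0,0,0],"claw":-1},{"slide":[0,0,0],"angular":[0,0,0],"claw":-1}]'
python3 -m creep '[{"slide":[0,0,0.2],"angular":[0,0,0],"claw":-1},{"slide":[0,0,0.1],"angular":[0,0,0],"claw":-1},{"slide":[0,0,0],"angular":[0,0,0],"claw":-1}]'
```

```text
t: 4.32
tcp_pos: [0.6645, 0.0915, 0.2636]
tool_rot: [0.805, 0.593, -0.0, -0.0]
force: [0.6, 0.0, -0.3]
finger_gap: 0.001
gripper_force: 0.0
t: 4.57
tcp_pos: [0.6649, 0.0915, 0.2603]
tool_rot: [0.805, 0.593, 0.0, 0.0]
force: [1.4, -0.1, 0.5]
finger_gap: -0.003
gripper_force: 0.1
t: 4.82
tcp_pos: [0.665, 0.0915, 0.2579]
tool_rot: [0.805, 0.593, 0.0, 0.0]
force: [-0.6, -0.0, 4.6]
finger_gap: -0.001
gripper_force: 2.3
```

```bash
python3 -m creep '[{"slide":[0,0,0.1],"angular":[0,0,0],"claw":-1},{"slide":[0,0,0.1],"angular":[0,0,0],"claw":-1},{"slide":[0,0,0],"angular":[0,0,0],"claw":-1}]'
python3 -m creep '[{"slide":[0,0,0.1],"angular":[0,0,0],"claw":-1},{"slide":[0,0,0],"angular":[0,0,0],"claw":-1},{"slide":[0,0,0],"angular":[0,0,0],"claw":-1}]'
python3 -m creep '[{"slide":[0,0,0.1],"angular":[0,0,0],"claw":-1},{"slide":[0,0,0],"angular":[0,0,0],"claw":-1},{"slide":[0,0,0],"angular":[0,0,0],"claw":-1}]'
```

```text
t: 5.07
tcp_pos: [0.6649, 0.0915, 0.2557]
tool_rot: [0.805, 0.593, 0.0, 0.0]
force: [-0.9, -0.5, 3.9]
finger_gap: -0.0
gripper_force: 2.2
t: 5.32
tcp_pos: [0.665, 0.0915, 0.2546]
tool_rot: [0.805, 0.593, 0.0, 0.0]
force: [-0.7, -0.3, 3.6]
finger_gap: -0.003
gripper_force: 2.4
t: 5.57
tcp_pos: [0.665, 0.0915, 0.254]
tool_rot: [0.805, 0.593, 0.0, 0.0]
force: [-2.2, 0.5, 6.6]
finger_gap: 0.0
gripper_force: 3.3
```

```bash
python3 -m creep '[{"slide":[0,0,0.1],"angular":[0,0,0],"claw":-1},{"slide":[0,0,0],"angular":[0,0,0],"claw":-1},{"slide":[0,0,0],"angular":[0,0,0],"claw":-1}]'
python3 -m creep '[{"slide":[0,0,0.1],"angular":[0,0,0],"claw":-1},{"slide":[0,0,0],"angular":[0,0,0],"claw":-1},{"slide":[0,0,0],"angular":[0,0,0],"claw":-1}]'
```

```text
t: 5.82
tcp_pos: [0.665, 0.0915, 0.254]
tool_rot: [0.805, 0.593, 0.001, 0.0]
force: [-3.4, 0.9, 10.0]
finger_gap: 0.003
gripper_force: 4.9
t: 6.07
tcp_pos: [0.665, 0.0915, 0.254]
tool_rot: [0.805, 0.593, 0.001, 0.001]
force: [-4.1, 0.5, 13.3]
finger_gap: -0.001
gripper_force: 6.6
```

```bash
python3 -m creep '[{"slide":[0,0,0.1],"angular":[0,0,0],"claw":-1},{"slide":[0,0,0.1],"angular":[0,0,0],"claw":-1},{"slide":[0,0,0],"angular":[0,0,0],"claw":-1},{"slide":[0,0,0],"angular":[0,0,0],"claw":-1}]'
python3 -m creep '[{"slide":[0,0,-0.5],"angular":[0,0,0],"claw":-1},{"slide":[0,0,-1],"angular":[0,0,0],"claw":-1},{"slide":[0,0,-3],"angular":[0,0,0],"claw":-1},{"slide":[0,-3,0],"angular":[0,0,0],"claw":-0.2},{"slide":[0,-4,0],"angular":[0,0,0],"claw":-0.2},{"slide":[0,-4,0],"angular":[0,0,0],"claw":-0.2},{"slide":[0,-4,0],"angular":[0,0,0],"claw":-0.2},{"slide":[0,0,0],"angular":[0,0,0],"claw":-0.2},{"slide":[0,0,0],"angular":[0,0,0],"claw":-0.2},{"slide":[0,0,0],"angular":[0,0,0],"claw":-0.2}]'
python3 - <<'E'
from h import *
import pickle
s=manip.sense();x=R.from_quat(s['tool_rot']).as_matrix();print(s['t'],s['tcp_pos'],np.arctan2(x[1,0],x[0,0]),s['finger_gap'],s['qd'])
im=viewer.snapshot('wrist');cv2.imwrite('pics/w2raw.png',im);cv2.imwrite('pics/w2.png',cv2.resize(im,(800,600),interpolation=cv2.INTER_CUBIC))
pickle.dump(cam('wrist',s),open('w2.pkl','wb'))
h=np.array([.5119,.1396,0])-s['tcp_pos'];print('to handle, tool axes',x.T@h)
E
```

```text
t: 6.4
tcp_pos: [0.6651, 0.0915, 0.2539]
tool_rot: [0.805, 0.593, 0.001, 0.001]
force: [-6.2, -0.5, 19.4]
finger_gap: 0.005
gripper_force: 9.8
t: 7.23
tcp_pos: [0.5222, 0.1361, 0.2945]
tool_rot: [0.805, 0.593, 0.001, 0.0]
force: [0.4, -0.9, 0.3]
finger_gap: 0.396
gripper_force: 0.0
7.2333 [0.52223016 0.1360699  0.29445531] 1.2701931110020779 0.39624539093553796 [-1.50032531e-02  2.00873027e-02 -4.04946420e-02  5.97425477e-04
  1.03395131e-03  3.74572547e-05]
to handle, tool axes [ 2.18335928e-04 -1.12885057e-02  2.94441207e-01]
```

View pics/w2.png

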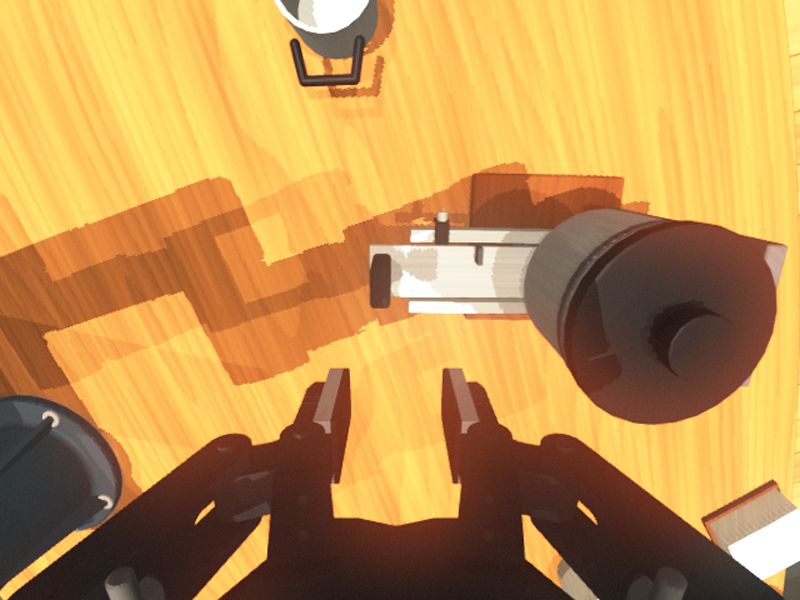

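The second wrist view shows the handle at (379,283), clip at (442,231) and fin at (479,255), in enlarged pixels. The fingers are open and straddle the handle's column.

```bash
python3 - <<'E'
from h import *
import pickle
C=pickle.load(open('w2.pkl','rb'));a=-.304;M=np.array([[np.cos(a),-np.sin(a)],[np.sin(a),np.cos(a)]])
for n,p,z in [('handle',(379,283),.15),('clip',(442,231),.114),('fin',(479,255),.114),('rail+ out',(411,229),.108),('rail- out',(409,312),.108)]:
    P=atz(C,np.array(p)/1.25,z);print(n,P.round(4),((P[:2]-[.6646,.0916])@M).round(4))
E
```

```text
handle [0.5116 0.142  0.15  ] [-0.161   0.0023]
clip [0.5654 0.1577 0.114 ] [-0.1144  0.0333]
fin [0.5878 0.1315 0.114 ] [-0.0852  0.0151]
rail+ out [0.5434 0.1651 0.108 ] [-0.1376  0.0339]
rail- out [0.5226 0.1009 0.108 ] [-0.1383 -0.0337]
```

```bash
python3 -m creep '[{"slide":[0.1,-1.1,0],"angular":[0,0,0],"claw":-0.2},{"slide":[0,0,3],"angular":[0,0,0],"claw":-0.2},{"slide":[0,0,3],"angular":[0,0,0],"claw":-0.2},{"slide":[0,0,3],"angular":[0,0,0],"claw":-0.2},{"slide":[0,0,3],"angular":[0,0,0],"claw":-0.2},{"slide":[0,0,2],"angular":[0,0,0],"claw":-0.2},{"slide":[0,0,2],"angular":[0,0,0],"claw":-0.2},{"slide":[0,0,1.6],"angular":[0,0,0],"claw":-0.2},{"slide":[0,0,0],"angular":[0,0,0],"claw":-0.2},{"slide":[0,0,0],"angular":[0,0,0],"claw":-0.2}]'
python3 -m creep '[{"slide":[0,0,0],"angular":[0,0,0],"claw":-1},{"slide":[0,0,0],"angular":[0,0,0],"claw":-1},{"slide":[0,0,0],"angular":[0,0,0],"claw":-1},{"slide":[0,0,0],"angular":[0,0,0],"claw":-1},{"slide":[0,0,0],"angular":[0,0,0],"claw":-1},{"slide":[0,0,0],"angular":[0,0,0],"claw":-1}]' 60
```

```text
t: 8.12
tcp_pos: [0.5113, 0.14, 0.1175]
tool_rot: [0.805, 0.593, -0.001, -0.001]
force: [-0.3, -0.1, 0.4]
finger_gap: 0.398
gripper_force: 0.0
t: 8.62
tcp_pos: [0.5119, 0.1404, 0.1194]
tool_rot: [0.805, 0.593, 0.001, 0.0]
force: [-1.2, -0.4, 6.2]
finger_gap: 0.158
gripper_force: 60.0
```

```bash
python3 -m creep '[{"slide":[0,0,-0.2],"angular":[0,0,0],"claw":-1},{"slide":[0,-0.4,0],"angular":[0,0,0],"claw":-1},{"slide":[0,-0.4,0],"angular":[0,0,0],"claw":-1},{"slide":[0,-0.4,0],"angular":[0,0,0],"claw":-1},{"slide":[0,-0.4,0],"angular":[0,0,0],"claw":-1},{"slide":[0,-0.4,0],"angular":[0,0,0],"claw":-1},{"slide":[0,-0.4,0],"angular":[0,0,0],"claw":-1},{"slide":[0,-0.4,0],"angular":[0,0,0],"claw":-1},{"slide":[0,0,0],"angular":[0,0,0],"claw":-1},{"slide":[0,0,0],"angular":[0,0,0],"claw":-1}]'
python3 - <<'E'
from h import *
import pickle
s=manip.sense();im=viewer.snapshot('wrist');print(s['t'],s['tcp_pos'],s['force'],s['gripper_force'],np.linalg.norm(s['tcp_pos'][:2]-[.5119,.1404]))
C=cam('wrist',s);pickle.dump(C,open('w3.pkl','wb'));cv2.imwrite('pics/w3raw.png',im)
c=proj(C,[[.5648,.1565,.114]])[0].astype(int);x0,y0=c[0]-80,c[1]-60;print(x0,y0)
cv2.imwrite('pics/w3.png',cv2.resize(im[max(y0,0):max(y0,0)+120,x0:x0+160],None,fx=5,fy=5,interpolation=cv2.INTER_CUBIC))
E
```

```text
t: 9.45
tcp_pos: [0.485, 0.149, 0.1196]
tool_rot: [0.805, 0.593, 0.001, 0.0]
force: [6.1, 2.6, -13.3]
finger_gap: 0.154
gripper_force: 59.9
9.45 [0.48503534 0.14898949 0.11957   ] [  6.12291833   2.62142276 -13.34851474] 59.90867078304291 0.02820441527592706
396 186
```

View pics/w3.png

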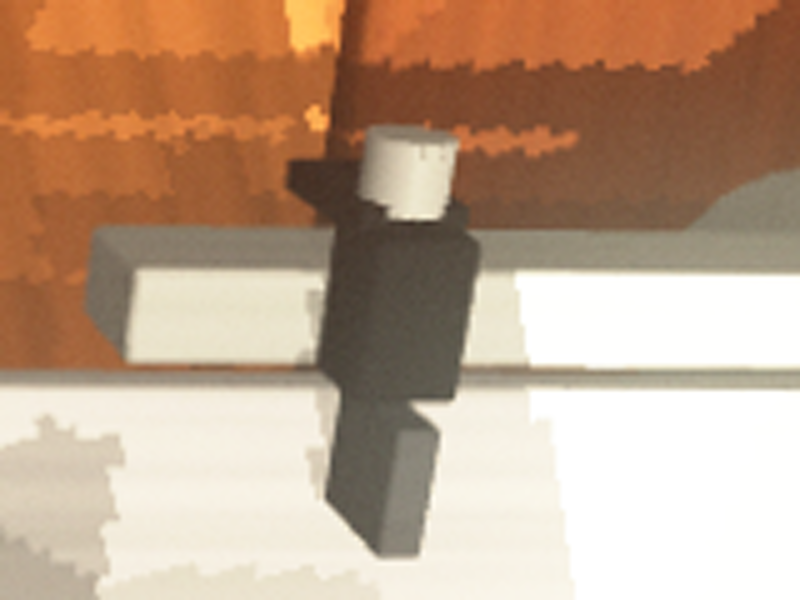

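The fin has moved out to beside the clip. The clip's top face is centred near (424,317) and the fin's top face near (409,493) in the crop.

```bash
python3 - <<'E'
from h import *
import pickle
C=pickle.load(open('w3.pkl','rb'));a=-.304;M=np.array([[np.cos(a),-np.sin(a)],[np.sin(a),np.cos(a)]])
for n,p,z in [('clip',(424,317),.118),('c1',(373,393),.118),('c2',(453,400),.118),('c3',(478,242),.118),('fin',(409,493),.119),('f1',(400,428),.119),('f2',(438,432),.119),('f3',(380,556),.119),('f4',(418,556),.119),('rail',(137,268),.108),('railin',(127,362),.108)]:
    P=atz(C,np.array(p)/5+[396,186],z);print(n,((P[:2]-[.6646,.0916])@M*1000).round(1))
E
```

```text
clip [-114.2   32. ]
c1 [-117.9   24.6]
c2 [-110.2   23.9]
c3 [-110.3   39.2]
fin [-113.4   14.9]
f1 [-115.3   21.5]
f2 [-111.6   21.1]
f3 [-115.2    8.4]
f4 [-111.5    8.3]
rail [-138.    33.5]
railin [-138.    23.9]
```

The edges disagree: the right edge puts the clip's centre at -115.2, while my eyeballed left edge is dim. I'll sharpen the contrast to settle it.

```bash
python3 - <<'E'
import cv2,numpy as np
im=cv2.imread('pics/w3raw.png')[226:300,454:498].astype(float)
im=np.clip((im-25)*3.2,0,255).astype('u1')
cv2.imwrite('pics/w3c.png',cv2.resize(im,None,fx=8,fy=8,interpolation=cv2.INTER_CUBIC))
E
```

```text
(no output)
```

View pics/w3c.png

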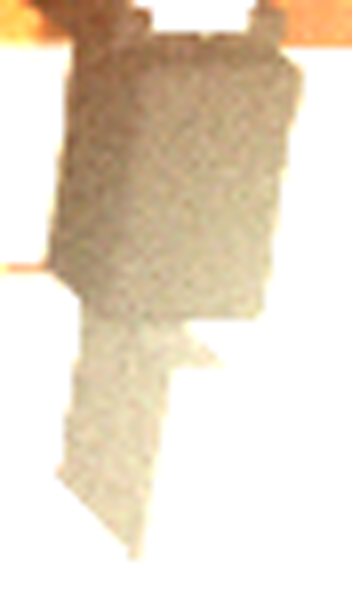

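The contrast crop shows the clip's top face bounded by a left edge (135,65)-(100,315) and a right edge (300,65)-(262,315).

```bash
python3 - <<'E'
from h import *
import pickle
C=pickle.load(open('w3.pkl','rb'));a=-.304;M=np.array([[np.cos(a),-np.sin(a)],[np.sin(a),np.cos(a)]])
for p in [(135,65),(300,65),(100,315),(262,315)]:
    P=atz(C,np.array(p)/8+[454,226],.118);print(((P[:2]-[.6646,.0916])@M*1000).round(1))
E
```

```text
[-119.9   39.3]
[-110.4   39.3]
[-119.8   24.2]
[-110.1   24.2]
```

The clip is at -115.05 and the fin at -113.4, so I pull 1.6 mm more and ease the upward tug.

```bash
python3 -m creep '[{"slide":[0,-0.1,0.1],"angular":[0,0,0],"claw":-1},{"slide":[0,-0.06,0],"angular":[0,0,0],"claw":-1},{"slide":[0,0,0],"angular":[0,0,0],"claw":-1},{"slide":[0,0,0],"angular":[0,0,0],"claw":-1},{"slide":[0,0,0],"angular":[0,0,0],"claw":-1},{"slide":[0,0,0],"angular":[0,0,0],"claw":-1}]'
python3 - <<'E'
from h import *
import pickle
s=manip.sense();im=viewer.snapshot('wrist');print(s['tcp_pos'],np.linalg.norm(s['tcp_pos'][:2]-[.48503534,.14898949]))
C=cam('wrist',s);pickle.dump(C,open('w4.pkl','wb'))
c=proj(C,[[.5648,.1565,.114]])[0].astype(int);x0,y0=c[0]-50,c[1]-30;print(x0,y0)
c=im[y0:y0+75,x0:x0+100];cv2.imwrite('pics/w4.png',cv2.resize((255*(c/255.)**.6).astype('u1'),None,fx=8,fy=8,interpolation=cv2.INTER_CUBIC))
E
```

```text
t: 10.0
tcp_pos: [0.4846, 0.1492, 0.1195]
tool_rot: [0.805, 0.593, 0.002, 0.001]
force: [5.1, 0.9, -8.3]
finger_gap: 0.161
gripper_force: 60.8
[0.48457377 0.14915771 0.1195267 ] 0.0004912662266826521
426 216
```

View pics/w4.png

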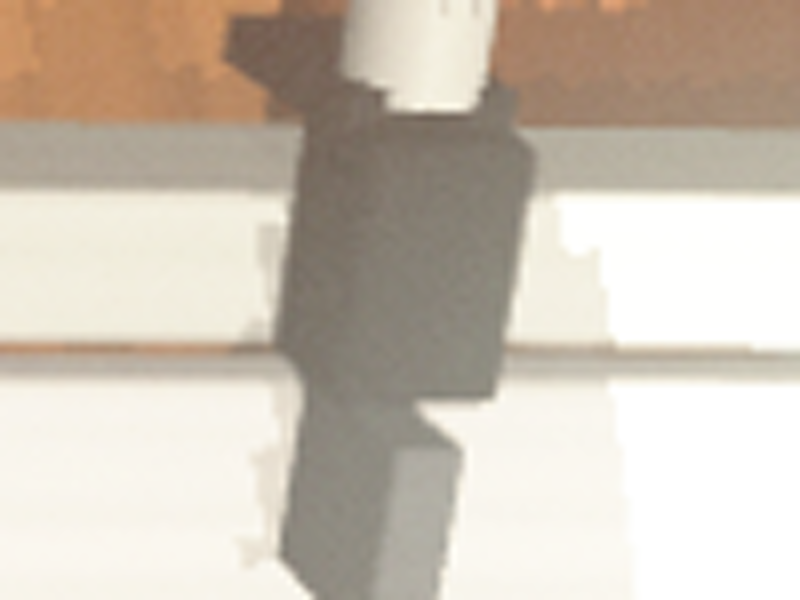

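The fin's top face has edges (395,447)-(372,600) and (460,450)-(440,600). The clip's right edge is (530,190)-(497,396).

```bash
python3 - <<'E'
from h import *
import pickle
s=manip.sense();print(s['tcp_pos'],s['force'])
C=pickle.load(open('w4.pkl','rb'));a=-.304;M=np.array([[np.cos(a),-np.sin(a)],[np.sin(a),np.cos(a)]])
for n,p,z in [('clipR',(530,190),.118),('clipR',(497,396),.118),('fL',(395,447),.119),('fL',(372,600),.119),('fR',(460,450),.119),('fR',(440,600),.119)]:
    P=atz(C,np.array(p)/8+[426,216],z);print(n,((P[:2]-[.6646,.0916])@M*1000).round(1))
E
```

```text
[0.48458138 0.14917607 0.11951953] [ 5.57373289  1.4185869  -7.56203408]
clipR [-110.    36.7]
clipR [-109.9   24.1]
fL [-116.    21.4]
fL [-115.9   11.6]
fR [-112.1   21.1]
fR [-111.8   11.5]
```

```bash
python3 -m creep '[{"slide":[0,-0.08,0.15],"angular":[0,0,0],"claw":-1},{"slide":[0,-0.05,0],"angular":[0,0,0],"claw":-1},{"slide":[0,0,0],"angular":[0,0,0],"claw":-1},{"slide":[0,0,0],"angular":[0,0,0],"claw":-1},{"slide":[0,0,0],"angular":[0,0,0],"claw":-1},{"slide":[0,0,0],"angular":[0,0,0],"claw":-1}]'
python3 - <<'E'
from h import *
s=manip.sense();print(s['tcp_pos'],(s['tcp_pos'][:2]-[.48458,.14917])@[-np.cos(.304),np.sin(.304)])
E
```

```text
t: 10.55
tcp_pos: [0.4843, 0.1493, 0.1194]
tool_rot: [0.805, 0.593, 0.002, 0.002]
force: [5.2, -0.2, 3.8]
finger_gap: 0.157
gripper_force: 62.4
[0.48428793 0.14927991 0.11940707] 0.00031158067063728767
```

```bash
python3 -m creep '[{"slide":[0,-0.1,-0.05],"angular":[0,0,0],"claw":-1},{"slide":[0,-0.05,0],"angular":[0,0,0],"claw":-1},{"slide":[0,0,0],"angular":[0,0,0],"claw":-1},{"slide":[0,0,0],"angular":[0,0,0],"claw":-1},{"slide":[0,0,0],"angular":[0,0,0],"claw":-1},{"slide":[0,0,0],"angular":[0,0,0],"claw":-1}]'
python3 - <<'E'
from h import *
s=manip.sense();im=viewer.snapshot('wrist');cv2.imwrite('pics/w5raw.png',im)
print(s['tcp_pos'],(s['tcp_pos'][:2]-[.48458,.14917])@[-np.cos(.304),np.sin(.304)])
import pickle;pickle.dump(cam('wrist',s),open('w5.pkl','wb'))
E
```

```text
t: 11.05
tcp_pos: [0.4824, 0.1499, 0.1195]
tool_rot: [0.805, 0.593, 0.002, 0.001]
force: [4.6, 0.1, -0.2]
finger_gap: 0.156
gripper_force: 62.0
[0.4824354  0.14988839 0.11945677] 0.002261308652614892
```

Stick-slip has moved it 2.3 mm, so I'll check where it stands.

```bash
python3 - <<'E'
import cv2,numpy as np
im=cv2.imread('pics/w5raw.png')[222:297,426:526]
cv2.imwrite('pics/w5.png',cv2.resize((255*(im/255.)**.6).astype('u1'),None,fx=8,fy=8,interpolation=cv2.INTER_CUBIC))
E
```

```text
(no output)
```

View pics/w5.png

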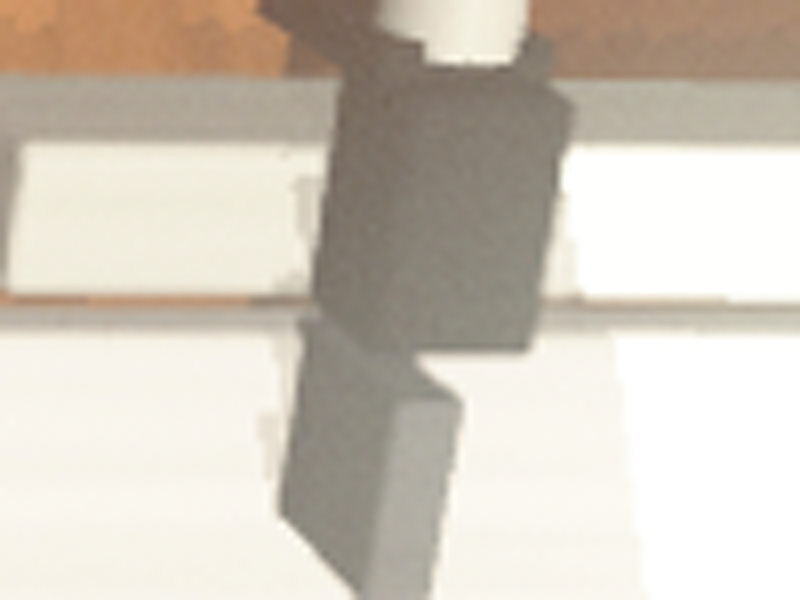

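The fin's top face has left edge (395,402)-(362,595) and right edge (461,403)-(432,590). The clip's right edge is (561,165)-(528,350). That was my tenth and last view.

```bash
python3 - <<'E'
from h import *
import pickle
s=manip.sense();print(s['t'],s['tcp_pos'],s['force'])
C=pickle.load(open('w5.pkl','rb'));a=-.304;M=np.array([[np.cos(a),-np.sin(a)],[np.sin(a),np.cos(a)]])
for n,p,z in [('clipR',(561,165),.118),('clipR',(528,350),.118),('fL',(395,402),.119),('fL',(362,595),.119),('fR',(461,403),.119),('fR',(432,590),.119),('rail',(5,292),.108),('rail',(20,145),.108)]:
    P=atz(C,np.array(p)/8+[426,222],z);print(n,((P[:2]-[.6646,.0916])@M*1000).round(1))
t=(s['tcp_pos'][:2]-[.6646,.0916])@M;print('tcp',t)
E
```

```text
11.1 [0.48239933 0.14989039 0.11943822] [5.40483059 0.42913116 0.67348329]
clipR [-110.2   35.3]
clipR [-110.2   24. ]
fL [-118.2   21.2]
fL [-118.3    8.8]
fR [-114.3   21.1]
fR [-114.1    9.1]
rail [-138.1   23.9]
rail [-138.2   33.3]
tcp [-0.19129478  0.00107779]
```

```bash
python3 -m creep '[{"slide":[0,0.05,0],"angular":[0,0,0],"claw":-1},{"slide":[0,0.05,0],"angular":[0,0,0],"claw":-1},{"slide":[0,0,0],"angular":[0,0,0],"claw":-1},{"slide":[0,0,0],"angular":[0,0,0],"claw":-1},{"slide":[0,0,0],"angular":[0,0,0],"claw":-1},{"slide":[0,0,0],"angular":[0,0,0],"claw":-1}]'
cat > d.py <<'E'
from h import *
a=-.304;s=manip.sense();print('fin - clip mm (x):',((s['tcp_pos'][:2]-[.6646,.0916])@[np.cos(a),np.sin(a)]+.19025)*1000,s['force'])
E
python3 d.py
```

```text
t: 11.6
tcp_pos: [0.4832, 0.1496, 0.1194]
tool_rot: [0.805, 0.593, 0.002, 0.001]
force: [5.2, 0.9, 4.2]
finger_gap: 0.153
gripper_force: 62.5
fin - clip mm (x): -0.15661230511782032 [5.17311033 0.86434381 4.17389597]
```

```bash
python3 -m creep '[{"slide":[0,0,0],"angular":[0,0,0],"claw":-1},{"slide":[0,0,0],"angular":[0,0,0],"claw":-1},{"slide":[0,0,0],"angular":[0,0,0],"claw":-1},{"slide":[0,0,0],"angular":[0,0,0],"claw":-1},{"slide":[0,0,0],"angular":[0,0,0],"claw":-1},{"slide":[0,0,0],"angular":[0,0,0],"claw":-1},{"slide":[0,0,0],"angular":[0,0,0],"claw":-1},{"slide":[0,0,0],"angular":[0,0,0],"claw":-1}]' >/dev/null; python3 d.py && python3 -c "
from station import ticket
print(ticket.sign_off())"
```

```text
fin - clip mm (x): -0.1645226335197647 [3.91904316 0.67487871 3.31624118]
the job is handed in; nothing more can be done
None
```

The job is handed in: I pressed the lid fully home first, stopping hard at 254 mm under about 19 N. I then pulled the gate out until the pointer was level with the clip, about 0.2 mm off by my measurement, and the gripper is still holding it there.

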